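# Seat the gum tub's lid, then free and hold open the cigar chest

### The job

Get the gum tub ready to go into the cigar chest: press its half-fitted lid down until it is seated level. Then tug the chest lid up by its brass bar, before touching the red plunger, to feel whether the hidden catch has hold of it; if it is caught, free it by pushing the plunger down. Raise the lid by the bar to about 45 degrees and finish while still gripping the bar and holding it there, with the tub left standing where it is and the other things undisturbed.

Things in the scene. Friction and masses are not known exactly. Their poses are not given: they have to be found in the camera images.
- tub: white round gum tub with a paper band, 90 mm across, body 70 mm tall, 0.5 kg, loose on the bench; origin at the centre of its underside, z up. Its blue lid is hooked on at the rim on the tub's -x side and stands up on the tub's +x side. Lid seated level: its top is 78 mm above the bench.
- tub_lid (a joint): tilt of the tub's blue lid (96 mm disc, 8 mm thick) about the rim at the tub's -x side: 0 = seated level, starts raised 0.12 to 0.3 rad. Stiff: it stays where it is left, and some 5 N down on the raised side closes it.
- tub_lid_press (a point): point on the top face of the tub's lid towards its raised side, where to press; with the lid seated it lies 32 mm from the tub's axis along the tub's +x, 79 mm above the bench
- chest: dark wooden chest fixed to the bench, 200 (x) x 300 (y) x 90 mm tall; origin at the centre of its underside, front (with the bar) at its -x side. A hinged lid covers its y from -150 to +80 mm, a fixed ledge of the same height the rest; the red plunger stands on the ledge. Nothing of the catch can be seen from outside.
- lid (a joint): opening angle of the chest's lid: 0 = shut, grows as the front rises, stop at 1.2 rad. It falls shut whenever it is let go. About 0.4 kg; lifting takes 2 to 4 N at the bar. If the hidden catch has hold of it, it lifts only 0.04 to 0.06 rad (about 12 mm at the bar) and then stops hard. Whether it is caught differs from run to run.
- lid_hinge (a point): point on the hinge axis of the chest's lid, at its rear edge, midway along the lid, 84 mm above the bench; the axis runs along the chest's y. The frame turns with the lid: its -x points to the bar, which is 248 mm away.
- pull_bar: brass bar to lift the lid by, 12 mm thick, 104 mm long between its two arms, parallel to the lid's front edge and 42 mm clear of it; origin at its middle, y along it. Lid shut: its axis is 84 mm above the bench, 148 mm before and 35 mm to the -y side of the chest's origin. It turns freely on its own axis, so the fingers need not tilt with the lid.
- plunger (a joint): how far the red plunger has been pushed down: 0 = up, 0.008 m = fully down. It resists with about 4 N and stays down. Pushed 6 mm or more, it frees the lid for good.
- plunger_top (a point): centre of the top face of the red plunger, 24 mm across, on the chest's ledge; 107 mm above the bench when up, 99 mm when down
- cup: blue ceramic cup, 72 mm across, 85 mm tall, bystander; origin at the centre of its underside
- tube: upright aluminium tube, 28 mm across, 55 mm tall, bystander; origin at the centre of its underside
- mould: light wooden cigar mould lying flat, 120 x 60 x 24 mm, bystander; origin at the centre of its underside
There are look-alikes about, which are no part of the job. Of the things like the tub, leave any that is brown, purple or turquoise; of the rest the smaller one is meant.

How it is judged (in metres and radians):
On the way, in this order (a step that is already met when the one before it is completed fails the run):
1. the tub's lid is pressed down level (value of joint tub_lid below 0.03 rad), for 0.2 s.
2. the chest lid is tugged up by its bar, the plunger not yet pushed (value of joint lid above 0.02 rad and value of joint plunger below 0.002 m and contact force between the fingers and pull_bar above 0.5 N), for 0.2 s.
3. the chest lid is raised to about 45 degrees (value of joint lid above 0.6 rad), for 0.2 s.
At the end, for the whole second after the job is handed in: The chest lid is held still between 0.6 and 1.0 rad open with the fingers on the brass bar; the tub's lid is within 0.03 rad of level; the tub stands upright within 40 mm of where it was (value of joint lid between 0.6 and 1 rad and velocity of joint lid between -0.05 and 0.05 rad/s and contact force between the fingers and pull_bar above 1 N and value of joint tub_lid below 0.03 rad and angle between tub's own z axis and vertical below 0.1 rad and distance of tub from where it was at the start of the episode below 0.04 m and linear speed of tub below 0.02 m/s); the arm keeps its last pose, push and grip.
It fails at once if the cup, the tube or the mould is moved more than 25 mm (distance of any of cup, tube, mould from where it was at the start of the episode above 0.025 m).
It fails at once if the tub is tipped over (angle between tub's own z axis and vertical above 0.35 rad).
It also fails if it takes over 72 s, if anything falls off the work surface, if the arm or the gripper's body presses on something with over 40 N, if the wrist force passes 120 N, or if a joint passes its speed limit or range.

### The arm

A 6-joint arm with a two-finger parallel gripper is mounted at the origin on the work surface. World frame = base frame: x ahead of the robot, y to its left, z up, the work surface at z = 0. Lengths are in mm, angles in rad, forces in N, time in s.
With the tool pointing down it reaches from about 350 to 975 mm from the base axis. Payload 7.1 kg.
Tool frame: the origin (TCP) lies midway between the tips of the shut fingers; the grasp point (between the pads) lies ctrl.grip_point_offset behind it (ctrl.grip_point_offset is the distance from the TCP to the grasp point, in mm); z points along the fingers, y is the line along which they close (so a half turn about z gives the same grasp; the last joint's range is limited). The gripper opens to 88 mm and grips with 3 to 60 N. Pads are 20 mm wide; open, the fingers measure 115 mm over their backs; the gripper's body (75 mm by 178 mm) begins 61 mm behind the grasp point.
Start: joints at [1.221, 0.423, 1.63, -0, 1.089, -0.019], TCP at [202.968, 591.108, 222.675] pointing down, gripper open.
Joint ranges: [-3, 3], [-0.9, 2.11], [0.09, 2.58], [-1.31, 4.45], [0.11, 2.69], [-2.54, 2.54]. Speed limits (rad/s): [2.39, 2.39, 3.01, 3.14, 3.14, 3.14].

### API

Orientations are given as a rotation vector (axis times angle).
In Python, from workcell import ctrl gives the robot as it stands.
- The arm moves only by the tool apply_moves, never from a script. Its argument "targets" is a list of rows, each an object of numbers: "tx", "ty", "tz": the shift along the world's x, y, z in m; "spin": the turn about the world's z in degrees. In form: [{"tx": .., "ty": .., "tz": .., "spin": ..}, ...]. A call has exactly 8 rows; each row is the pose to reach, as a shift and turn from the pose commanded when the call began; what a row does not reach only later rows make up. A row lasts 1/10 s, in which the tool goes at most 50 mm and 8.59 degrees, less where a joint would pass 70% of its speed; a pose out of reach is approached as far as the arm can. A call with a gripper value outside its range is refused whole. "gripper" is the closure, from -1 (fully open) to 1 (shut), set as the call begins (left out, the last holds). The fingers move at their own pace and stop on an object; the grip force is fixed at half the most. Time passes only in rows, so rows that repeat a pose let the fingers close, or fill a call up. It gives the time, the measured TCP pose, the force, the opening and the grip force at its end, in the units of the state.
- ctrl.get_obs(): the state, without advancing time (a new reading comes with each control period).
- ctrl.get_image(name): name is "side" or "top"; returns the picture (384x512x3 uint8, red, green, blue); there is no depth.
- ctrl.get_calibration(name): a dict with "fov_y" (degrees; the focal length in pixels is half the picture's height over the tangent of half this angle, whatever the lens; pixels are square), "cx", "cy" (the principal point, pixels), "dist" ([k1, k2, p1, p2, k3] as OpenCV has them; the pictures are not rectified), "rvec" (rotation vector, rad) and "tvec" (3), from world to camera coordinates, as OpenCV has them. Camera axes: x right, y down, z forward; pixel columns grow to the right and rows downward; lengths in mm; the calibration is good to about 2 mm. A picture is of the moment at which its call begins. get_calibration takes no time and is no camera call.
- ctrl.close_job(): hands the job in; it is judged then, once.
Trained networks look in the newest picture that a camera, given by its name, has taken for a name from the list of things; names that differ only in an ending like _2 or _b are one class to them, and where a whole thing is asked for, a point or a joint stands for the part that bears it (a point fixed in the world has none). Each returns a list of dicts, best first, with "score" (0 to 1); they miss things now and then, are a little off and sometimes report something else, mostly with a low value. They report only what shows in the picture. A call takes as long as a camera call. They do not tell look-alikes from the thing itself.
- ctrl.outline_of(name, camera): "pixels" (384x512 bool, what is visible of it) and "box" ([left, top, right, bottom] in pixels, round what is visible of it).
- ctrl.pinpoint(name, camera): "uv" ([column, row] in pixels: a listed point, or the origin of a listed thing).
The state is a dict: "t": time; "qpos": joint angles; "qvel": joint speeds; "joint_torque": joint torques, N m; "ee_pos": TCP position; "orientation": TCP orientation; "ft_force": force on the tool from outside, world axes, zero at the start; "moment": the same for the moment, N m; "width": finger opening in mm; "grasp_force": force on a finger pad.
Only numpy, scipy, OpenCV 4.12 (cv2) and the standard library are available. Lean on these libraries where they do the work, as an engineer would, in place of code of your own. Each camera call takes 0.05 s, during which the arm holds its last target. There are 200 camera calls.

## Working session

There is one attempt and no reset: what is moved stays moved. The work goes in short steps, Python scripts to look and compute and a tool call to move; the robot and the scene stay as the last step left them, time stands still between calls to the robot, and variables do not carry over. Pictures are saved under pics/ and viewed, at most 10 in all, crops included, and the job is handed in when it is done.

Besides the shell and the picture viewer there is one more tool, called as a command line: name --argument value ..., lists and objects as JSON in quotes. apply_moves: Moves the arm, as the interface text tells. Its arguments: {"type":"object","properties":{"targets":{"type":"array"},"gripper":{"type":"number"}},"required":["targets"]}

```bash
mkdir -p pics
cat > h.py <<'E'
import numpy as np, cv2
from workcell import ctrl
def cal(n):
    c=ctrl.get_calibration(n); f=192/np.tan(np.radians(c["fov_y"])/2)
    return np.array([[f,0,c["cx"]],[0,f,c["cy"]],[0,0,1.]]),np.array(c["dist"],float),cv2.Rodrigues(np.array(c["rvec"],float))[0],np.array(c["tvec"],float)
def ray(n,uv):
    K,d,R,t=cal(n); p=cv2.undistortPoints(np.array([[uv]],float),K,d)[0,0]
    return -R.T@t, R.T@np.array([p[0],p[1],1])
def at_z(n,uv,z):
    o,r=ray(n,uv); return o+r*(z-o[2])/r[2]
def tri(uva,uvb,a="top",b="side"):
    (o,r),(p,s)=ray(a,uva),ray(b,uvb); k=np.linalg.lstsq(np.c_[r,-s],p-o,rcond=None)[0]
    x,y=o+r*k[0],p+s*k[1]; return (x+y)/2,np.linalg.norm(x-y)
def proj(n,P):
    K,d,R,t=cal(n); return cv2.projectPoints(np.atleast_2d(np.array(P,float)),cv2.Rodrigues(R)[0],t,K,d)[0][:,0]
E
python3 - <<'E'
from h import *
np.set_printoptions(precision=1,suppress=True)
ims=[ctrl.get_image(n) for n in("top","side")]
for n,i in zip(("top","side"),ims): cv2.imwrite(f"pics/{n}0.png",i[...,::-1])
H={"tub":0,"tub_lid_press":85,"pull_bar":84,"lid_hinge":84,"plunger_top":107,"chest":0,"cup":0,"tube":0,"mould":0}
for k,z in H.items():
  for n in("top","side"):
    print(k,n,[(round(d["score"],2),np.array(d["uv"]),at_z(n,d["uv"],z)[:2]) for d in ctrl.pinpoint(k,n)[:4]])
print(ctrl.get_obs(),ctrl.grip_point_offset)
E
```

```text
tub top [(0.93, array([207.1, 254.6]), array([350.5, 122. ])), (0.88, array([168.6, 218.7]), array([469.5, 258.3])), (0.88, array([209.2, 218.1]), array([473.4, 119. ])), (0.79, array([200.4, 176.3]), array([619.3, 154.8]))]
tub side [(0.85, array([277.1, 263.1]), array([484.2, 125.4])), (0.79, array([349.7, 338.6]), array([322.1, 348.3])), (0.77, array([329.4, 268.9]), array([352.8, 141.9])), (0.7, array([218.2, 275.3]), array([629.7, 170.4]))]
tub_lid_press top [(0.84, array([175.4, 171.5]), array([614.9, 223.9])), (0.83, array([170.6, 217.2]), array([465.1, 231.6])), (0.68, array([213.2, 215.3]), array([473. ,  95.7])), (0.64, array([191.8, 247.6]), array([370.3, 159.7]))]
tub_lid_press side [(0.86, array([321.8, 253.8]), array([381.6, 169.7])), (0.74, array([285.1, 267.9]), array([468.5, 215.6])), (0.73, array([357.9, 325.3]), array([318.9, 371.4])), (0.68, array([215.7, 259.7]), array([629. , 195.3]))]
pull_bar top [(0.64, array([287. , 210.4]), array([ 491.5, -138.6]))]
pull_bar side [(0.45, array([272.7, 174.8]), array([ 498.3, -128.2]))]
lid_hinge top [(0.59, array([280.4, 13
[... 740 characters left out ...]
ay([280.7, 148.3]), array([ 471. , -377.5]))]
tube top [(0.66, array([164.1, 184.4]), array([589.2, 280.6]))]
tube side [(0.65, array([227. , 312.7]), array([600., 283.]))]
mould top [(0.8, array([352.8, 186.1]), array([ 590.1, -373.4]))]
mould side [(0.92, array([241.2, 148.2]), array([ 600.9, -374.1]))]
{'t': 1.0, 'qpos': array([ 1.2,  0.4,  1.6, -0. ,  1.1, -0. ]), 'qvel': array([-0.,  0.,  0., -0.,  0., -0.]), 'joint_torque': array([ -0. , -54.5, -27.4,   0.1,   0. ,   0. ]), 'ee_pos': array([202.9, 591.1, 222.7]), 'orientation': array([0.5, 3.1, 0. ]), 'ft_force': array([ 0.3, -0.9, -0.1]), 'moment': array([0., 0., 0.]), 'grasp_force': 0.0, 'width': 87.90811797104317} 18.700000000000003
```

Run:
```python
import cv2
a=cv2.imread("pics/top0.png");b=cv2.imread("pics/side0.png")
cv2.imwrite("pics/t1.png",cv2.resize(a[150:290,120:300],(771,600),interpolation=cv2.INTER_CUBIC))
cv2.imwrite("pics/s1.png",cv2.resize(b[150:370,160:420],(709,600),interpolation=cv2.INTER_CUBIC))
```

```text
(no output)
```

View pics/top0.png

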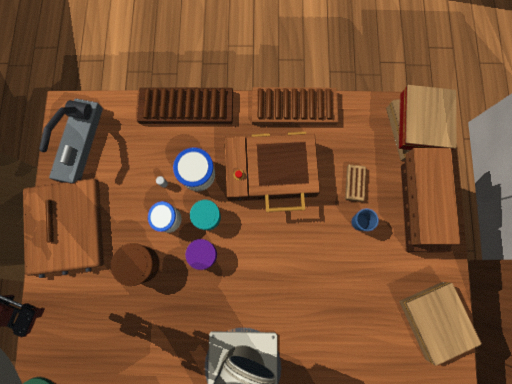

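View pics/t1.png

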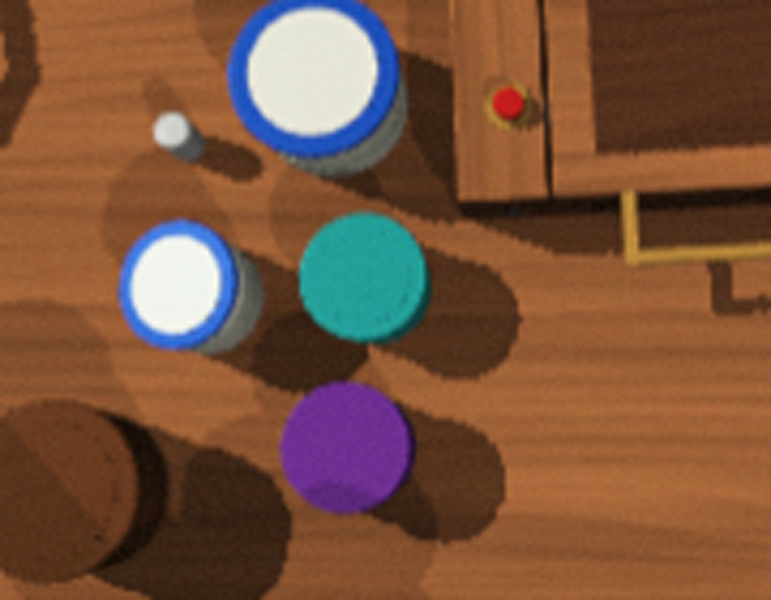

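View pics/s1.png

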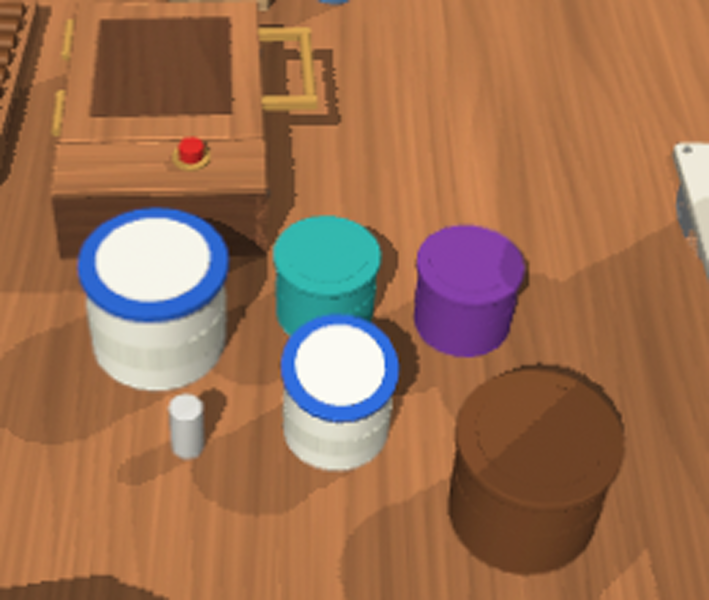

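The top picture shows five tub-like things: the big white/blue one (195,168), small white/blue (162,217), turquoise (205,215), purple (201,254) and brown (133,264). The smaller white/blue one at (162,217) fits: it isn't an excluded colour, and it is smaller than the other white one, as both crops confirm. The plunger is at (239,174) and the bar at (286,210). Next I fit the lid's tilt and direction.

```bash
cat > fit.py <<'E'
from h import *
from scipy.optimize import least_squares
th=np.linspace(0,2*np.pi,72,endpoint=False); D=np.c_[np.cos(th),np.sin(th)]
def blue(im,c,r):
    hsv=cv2.cvtColor(im,cv2.COLOR_BGR2HSV); m=cv2.inRange(hsv,(100,110,60),(125,255,255))
    w=np.zeros_like(m); cv2.circle(w,c,r,255,-1); m&=w
    cs=max(cv2.findContours(m,cv2.RETR_EXTERNAL,cv2.CHAIN_APPROX_NONE)[0],key=len)
    return cs[:,0].astype(float)
def lid(p):
    x,y,yaw,t=p; a=np.linspace(0,2*np.pi,60); L=np.vstack([np.c_[48+48*np.cos(a),48*np.sin(a),0*a+z] for z in(0,8)])
    c,s=np.cos(t),np.sin(t); L=np.c_[L[:,0]*c-L[:,2]*s-48,L[:,1],L[:,0]*s+L[:,2]*c+70]
    c,s=np.cos(yaw),np.sin(yaw); return np.c_[x+L[:,0]*c-L[:,1]*s,y+L[:,0]*s+L[:,1]*c,L[:,2]]
def fit(imt,ims,ct,cs,r=(20,28),x0=(468,258)):
    B=[blue(imt,ct,r[0]),blue(ims,cs,r[1])]
    S=[(b@D.T).max(0)+.4 for b in B]
    f=lambda p:np.r_[tuple((proj(n,lid(p))@D.T).max(0)-s for n,s in zip(("top","side"),S))]
    out=[least_squares(f,[*x0,y,.2],bounds=([300,0,-9,-.02],[700,450,9,.4])) for y in np.arange(-3,3,1)]
    out.sort(key=lambda o:o.cost); return [(o.x.round(3),round(o.cost,2)) for o in out]
E
python3 - <<'E'
from fit import *
np.set_printoptions(precision=3,suppress=True)
a=cv2.imread("pics/top0.png");b=cv2.imread("pics/side0.png")
for o in fit(a,b,(162,217),(284,287)):print(o)
t,s="top","side"
print("press",tri((170.6,217.2),(285.1,267.9)))
print("bar",tri((287,210.4),(272.7,174.8)),"hinge",tri((280.4,134.6),(186.1,173.7)))
print("plunger",tri((237.9,174.5),(230,203.5)))
for n,im in((t,a),(s,b)):
    h=cv2.cvtColor(im,cv2.COLOR_BGR2HSV)
    y=cv2.inRange(h,(20,120,110),(32,255,255)); c=max(cv2.findContours(y,0,1)[0],key=cv2.contourArea); print(n,"brass",c[:,0].min(0),c[:,0].max(0),cv2.contourArea(c))
    r=cv2.inRange(h,(0,200,120),(5,255,255)); c=max(cv2.findContours(r,0,1)[0],key=cv2.contourArea); print("red",c[:,0].mean(0),cv2.contourArea(c))
print(proj(t,[[495,-140,84]]))
E
```

```text
(array([470.535, 260.416,  -1.512,   0.211]), np.float64(10.26))
(array([470.535, 260.416,  -1.512,   0.211]), np.float64(10.26))
(array([470.533, 260.416,  -1.512,   0.211]), np.float64(10.26))
(array([470.533, 260.415,  -1.512,   0.211]), np.float64(10.26))
(array([470.536, 260.416,  -1.512,   0.211]), np.float64(10.26))
(array([470.536, 260.415,   4.771,   0.211]), np.float64(10.26))
press (array([466.426, 228.067,  98.483]), np.float64(5.727439310848784))
bar (array([ 495.544, -139.783,   74.286]), np.float64(5.343933924179312)) hinge (array([ 740.715, -117.659,   91.145]), np.float64(1.4420800022690374))
plunger (array([604.915,  18.604, 102.858]), np.float64(4.632879143838183))
top brass [267 197] [267 197] 0.0
red [238.111 173.611] 28.0
side brass [482 365] [484 379] 17.0
red [183.968 102.073] 418.0
[[287.447 209.325]]
```

Fit: tub at (470.5, 260.4), raised side facing world −y, tilt 0.21 rad. Press point is about (472, 228, 95). Chest yaw is about 5°, with the bar at about (494, −140, 84).

apply_moves --targets '[{"tx": 0.269,"ty": -0.363,"tz": -0.04},{"tx": 0.269,"ty": -0.363,"tz": -0.04},{"tx": 0.269,"ty": -0.363,"tz": -0.04},{"tx": 0.269,"ty": -0.363,"tz": -0.04},{"tx": 0.269,"ty": -0.363,"tz": -0.04},{"tx": 0.269,"ty": -0.363,"tz": -0.04},{"tx": 0.269,"ty": -0.363,"tz": -0.04},{"tx": 0.269,"ty": -0.363,"tz": -0.04}]' --gripper 1

```text
validation failed for argument at $.ta...
```

Run:
```python
from workcell import ctrl
o=ctrl.get_obs();print(o)
```

```text
{'t': 1.0, 'qpos': array([ 1.22105608e+00,  4.23034314e-01,  1.62992476e+00, -1.01337457e-05,
        1.08857488e+00, -1.89968876e-02]), 'qvel': array([-0.00099183,  0.00125912,  0.00069691, -0.00067142,  0.00071081,
       -0.00092532]), 'joint_torque': array([-8.57554805e-04, -5.44582665e+01, -2.74045247e+01,  6.45250082e-02,
        1.66989566e-02,  3.89112273e-06]), 'ee_pos': array([202.93682785, 591.11737348, 222.7063594 ]), 'orientation': array([5.17155179e-01, 3.09871455e+00, 8.80595955e-05]), 'ft_force': array([ 0.29420833, -0.89897779, -0.07631716]), 'moment': array([0.00955492, 0.02415414, 0.01496137]), 'grasp_force': 0.0, 'width': 87.90811797104317}
```

The call was refused, probably because "spin" was missing from the rows, so I'm including it.

apply_moves --targets '[{"tx": 0.269,"ty": -0.363,"tz": -0.04,"spin": 0},{"tx": 0.269,"ty": -0.363,"tz": -0.04,"spin": 0},{"tx": 0.269,"ty": -0.363,"tz": -0.04,"spin": 0},{"tx": 0.269,"ty": -0.363,"tz": -0.04,"spin": 0},{"tx": 0.269,"ty": -0.363,"tz": -0.04,"spin": 0},{"tx": 0.269,"ty": -0.363,"tz": -0.04,"spin": 0},{"tx": 0.269,"ty": -0.363,"tz": -0.04,"spin": 0},{"tx": 0.269,"ty": -0.363,"tz": -0.04,"spin": 0}]' --gripper 1

```text
t: 1.8
ee_pos: [441.2, 269.3, 187.5]
orientation: [0.517, 3.098, 0.001]
ft_force: [0.3, -0.3, -0.4]
width: 27.6
grasp_force: 0.0
```

apply_moves --targets '[{"tx": 0.032,"ty": -0.043,"tz": -0.02,"spin": 0},{"tx": 0.032,"ty": -0.043,"tz": -0.05,"spin": 0},{"tx": 0.032,"ty": -0.043,"tz": -0.07,"spin": 0},{"tx": 0.032,"ty": -0.043,"tz": -0.08,"spin": 0},{"tx": 0.032,"ty": -0.043,"tz": -0.08,"spin": 0},{"tx": 0.032,"ty": -0.043,"tz": -0.08,"spin": 0},{"tx": 0.032,"ty": -0.043,"tz": -0.08,"spin": 0},{"tx": 0.032,"ty": -0.043,"tz": -0.08,"spin": 0}]'

```text
t: 2.6
ee_pos: [472.7, 228.6, 108.4]
orientation: [0.516, 3.097, 0.002]
ft_force: [0.7, 0.0, 0.5]
width: 0.3
grasp_force: 0.0
```

apply_moves --targets '[{"tx": 0,"ty": 0,"tz": -0.005,"spin": 0},{"tx": 0,"ty": 0,"tz": -0.01,"spin": 0},{"tx": 0,"ty": 0,"tz": -0.014,"spin": 0},{"tx": 0,"ty": 0,"tz": -0.018,"spin": 0},{"tx": 0,"ty": 0,"tz": -0.022,"spin": 0},{"tx": 0,"ty": 0,"tz": -0.025,"spin": 0},{"tx": 0,"ty": 0,"tz": -0.028,"spin": 0},{"tx": 0,"ty": 0,"tz": -0.029,"spin": 0}]'

```text
t: 3.4
ee_pos: [472.3, 227.7, 78.2]
orientation: [0.517, 3.099, -0.001]
ft_force: [0.9, -4.8, 8.1]
width: 0.4
grasp_force: 4.2
```

apply_moves --targets '[{"tx": 0,"ty": 0,"tz": -0.001,"spin": 0},{"tx": 0,"ty": 0,"tz": -0.001,"spin": 0},{"tx": 0,"ty": 0,"tz": -0.002,"spin": 0},{"tx": 0,"ty": 0,"tz": -0.002,"spin": 0},{"tx": 0,"ty": 0,"tz": -0.002,"spin": 0},{"tx": 0,"ty": 0,"tz": -0.002,"spin": 0},{"tx": 0,"ty": 0,"tz": -0.002,"spin": 0},{"tx": 0,"ty": 0,"tz": -0.002,"spin": 0}]'

```text
t: 4.2
ee_pos: [472.5, 227.6, 77.4]
orientation: [0.517, 3.098, -0.001]
ft_force: [-1.6, -7.2, 16.4]
width: 0.2
grasp_force: 8.3
```

apply_moves --targets '[{"tx": 0,"ty": 0,"tz": 0.03,"spin": 0},{"tx": 0,"ty": 0,"tz": 0.07,"spin": 0},{"tx": 0,"ty": -0.01,"tz": 0.12,"spin": -8},{"tx": 0,"ty": -0.06,"tz": 0.12,"spin": -16},{"tx": 0,"ty": -0.11,"tz": 0.12,"spin": -24},{"tx": 0,"ty": -0.16,"tz": 0.12,"spin": -32},{"tx": 0,"ty": -0.21,"tz": 0.12,"spin": -40},{"tx": 0,"ty": -0.25,"tz": 0.12,"spin": -48}]' --gripper 0.1

```text
t: 5.0
ee_pos: [471.6, -23.9, 196.2]
orientation: [-1.741, -2.614, -0.0]
ft_force: [1.1, -0.3, -0.6]
width: 39.4
grasp_force: 0.0
```

Run:
```python
from fit import *
a,b=[np.ascontiguousarray(ctrl.get_image(n)[...,::-1]) for n in("top","side")]
cv2.imwrite("pics/top2.png",a);cv2.imwrite("pics/side2.png",b)
print(fit(a,b,(162,217),(284,290))[0])
o=ctrl.get_obs();print(o["ee_pos"],o["orientation"],o["width"],o["t"])
cv2.imwrite("pics/v2.png",np.hstack([cv2.resize(a[120:280,140:320],(400,356)),cv2.resize(b[140:340,170:395],(400,356))]))
```

```text
(array([ 4.70340e+02,  2.59972e+02, -7.89000e-01, -2.00000e-02]), np.float64(9.86))
[471.86470009 -25.44123707 196.12501713] [-1.74384480e+00 -2.61296339e+00  3.96794389e-04] 39.61649181439232 5.1
```

View pics/v2.png

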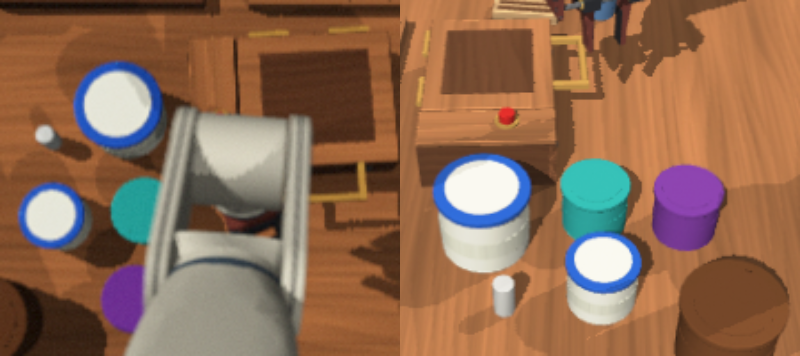

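The tub lid is level (top crop (55,215), side crop (602,260)), and the tub hasn't moved. The bar and plunger are undisturbed. Next: over the bar.

apply_moves --targets '[{"tx": 0.01,"ty": -0.045,"tz": 0,"spin": -8},{"tx": 0.022,"ty": -0.09,"tz": 0,"spin": -16},{"tx": 0.022,"ty": -0.115,"tz": 0,"spin": -17.5},{"tx": 0.022,"ty": -0.115,"tz": -0.03,"spin": -17.5},{"tx": 0.022,"ty": -0.115,"tz": -0.065,"spin": -17.5},{"tx": 0.022,"ty": -0.115,"tz": -0.09,"spin": -17.5},{"tx": 0.022,"ty": -0.115,"tz": -0.09,"spin": -17.5},{"tx": 0.022,"ty": -0.115,"tz": -0.09,"spin": -17.5}]'

```text
t: 5.9
ee_pos: [494.2, -136.2, 106.3]
orientation: [-2.109, -2.327, 0.0]
ft_force: [-0.2, -0.2, 0.9]
width: 39.6
grasp_force: 0.0
```

Run:
```python
from h import *
b=np.ascontiguousarray(ctrl.get_image("side")[...,::-1])
o=ctrl.get_obs();print(o["ee_pos"],o["orientation"],o["width"],o["t"])
cv2.imwrite("pics/v3.png",cv2.resize(b[110:240,170:330],(738,600),interpolation=cv2.INTER_CUBIC))
```

```text
[ 494.88864175 -136.52859848  107.10570891] [2.10969056e+00 2.32716791e+00 7.53589081e-04] 39.30342317878502 5.95
```

View pics/v3.png

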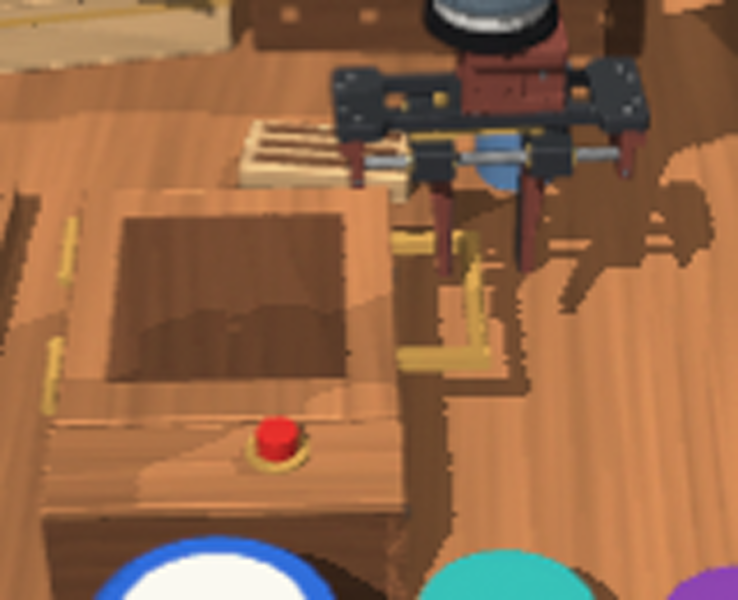

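The fingertips at crop (445,270) and (525,270) straddle the bar at (475,300). I descend and close.

apply_moves --targets '[{"tx": 0,"ty": 0,"tz": -0.015,"spin": 0},{"tx": 0,"ty": 0,"tz": -0.03,"spin": 0},{"tx": 0,"ty": 0,"tz": -0.04,"spin": 0},{"tx": 0,"ty": 0,"tz": -0.04,"spin": 0},{"tx": 0,"ty": 0,"tz": -0.04,"spin": 0},{"tx": 0,"ty": 0,"tz": -0.04,"spin": 0},{"tx": 0,"ty": 0,"tz": -0.04,"spin": 0},{"tx": 0,"ty": 0,"tz": -0.04,"spin": 0}]'

```text
t: 6.75
ee_pos: [494.5, -137.1, 66.9]
orientation: [2.111, 2.326, 0.001]
ft_force: [0.1, 0.0, -0.2]
width: 40.0
grasp_force: 0.0
```

apply_moves --targets '[{"tx": 0,"ty": 0,"tz": 0,"spin": 0},{"tx": 0,"ty": 0,"tz": 0,"spin": 0},{"tx": 0,"ty": 0,"tz": 0,"spin": 0},{"tx": 0,"ty": 0,"tz": 0,"spin": 0},{"tx": 0,"ty": 0,"tz": 0,"spin": 0},{"tx": 0,"ty": 0,"tz": 0,"spin": 0},{"tx": 0,"ty": 0,"tz": 0,"spin": 0},{"tx": 0,"ty": 0,"tz": 0,"spin": 0}]' --gripper 1

```text
t: 7.55
ee_pos: [499.6, -136.9, 67.7]
orientation: [2.107, 2.319, 0.01]
ft_force: [14.1, 8.6, -2.3]
width: 11.5
grasp_force: 29.7
```

apply_moves --targets '[{"tx": 0.004,"ty": 0,"tz": 0,"spin": 0},{"tx": 0.007,"ty": 0.001,"tz": 0,"spin": 0},{"tx": 0.007,"ty": 0.001,"tz": 0.002,"spin": 0},{"tx": 0.007,"ty": 0.001,"tz": 0.004,"spin": 0},{"tx": 0.007,"ty": 0.001,"tz": 0.006,"spin": 0},{"tx": 0.007,"ty": 0.001,"tz": 0.008,"spin": 0},{"tx": 0.007,"ty": 0.001,"tz": 0.008,"spin": 0},{"tx": 0.007,"ty": 0.001,"tz": 0.008,"spin": 0}]'

```text
t: 8.35
ee_pos: [499.9, -136.4, 73.9]
orientation: [-2.11, -2.325, 0.003]
ft_force: [-2.1, -4.1, -1.5]
width: 11.1
grasp_force: 29.8
```

apply_moves --targets '[{"tx": 0,"ty": 0,"tz": 0,"spin": 0},{"tx": 0,"ty": 0,"tz": 0.001,"spin": 0},{"tx": 0,"ty": 0,"tz": 0.002,"spin": 0},{"tx": 0,"ty": 0,"tz": 0.003,"spin": 0},{"tx": 0,"ty": 0,"tz": 0.004,"spin": 0},{"tx": 0,"ty": 0,"tz": 0.005,"spin": 0},{"tx": 0,"ty": 0,"tz": 0.006,"spin": 0},{"tx": 0,"ty": 0,"tz": 0.006,"spin": 0}]'

```text
t: 9.15
ee_pos: [500.3, -136.4, 79.8]
orientation: [-2.111, -2.325, 0.002]
ft_force: [-1.5, -4.6, -5.4]
width: 11.3
grasp_force: 29.8
```

apply_moves --targets '[{"tx": 0,"ty": 0,"tz": 0.001,"spin": 0},{"tx": 0,"ty": 0,"tz": 0.002,"spin": 0},{"tx": 0,"ty": 0,"tz": 0.003,"spin": 0},{"tx": 0,"ty": 0,"tz": 0.004,"spin": 0},{"tx": 0,"ty": 0,"tz": 0.004,"spin": 0},{"tx": 0,"ty": 0,"tz": 0.004,"spin": 0},{"tx": 0,"ty": 0,"tz": 0.004,"spin": 0},{"tx": 0,"ty": 0,"tz": 0.004,"spin": 0}]'

```text
t: 9.95
ee_pos: [500.3, -136.3, 81.7]
orientation: [-2.111, -2.325, 0.002]
ft_force: [7.4, -6.6, -29.9]
width: 11.2
grasp_force: 29.8
```

The lift stops hard at about 14 mm with 30 N, so the lid is caught. I lower it, release, and go to the plunger.

apply_moves --targets '[{"tx": 0,"ty": 0,"tz": -0.004,"spin": 0},{"tx": 0,"ty": 0,"tz": -0.007,"spin": 0},{"tx": 0,"ty": 0,"tz": -0.01,"spin": 0},{"tx": 0,"ty": 0,"tz": -0.013,"spin": 0},{"tx": 0,"ty": 0,"tz": -0.016,"spin": 0},{"tx": 0,"ty": 0,"tz": -0.017,"spin": 0},{"tx": 0,"ty": 0,"tz": -0.017,"spin": 0},{"tx": 0,"ty": 0,"tz": -0.017,"spin": 0}]'

```text
t: 10.75
ee_pos: [499.7, -136.5, 67.4]
orientation: [-2.11, -2.325, 0.003]
ft_force: [-6.3, -4.2, 4.8]
width: 11.3
grasp_force: 29.8
```

apply_moves --targets '[{"tx": 0,"ty": 0,"tz": 0,"spin": 0},{"tx": 0,"ty": 0,"tz": 0,"spin": 0},{"tx": 0,"ty": 0,"tz": 0,"spin": 0},{"tx": 0,"ty": 0,"tz": 0,"spin": 0},{"tx": 0,"ty": 0,"tz": 0.03,"spin": 0},{"tx": 0,"ty": 0,"tz": 0.07,"spin": 0},{"tx": 0,"ty": 0,"tz": 0.1,"spin": 0},{"tx": 0,"ty": 0,"tz": 0.1,"spin": 0}]' --gripper 0.1

```text
t: 11.55
ee_pos: [503.9, -136.7, 171.3]
orientation: [2.107, 2.321, 0.005]
ft_force: [0.1, 0.6, 1.0]
width: 39.5
grasp_force: 0.0
```

Run:
```python
from h import *
np.set_printoptions(precision=1,suppress=True)
uv={}
for n in("top","side"):
    im=cv2.cvtColor(ctrl.get_image(n),cv2.COLOR_RGB2HSV)
    r=cv2.inRange(im,(0,190,110),(6,255,255))
    k,_,st,c=cv2.connectedComponentsWithStats(r)
    p=proj(n,[[605,19,103]])[0]; print(n,p)
    i=min(range(1,k),key=lambda i:np.hypot(*(c[i]-p))-st[i,4]*.2); print(c[i],st[i]); uv[n]=c[i]
    print(at_z(n,c[i],103), [(d["uv"],round(d["score"],2)) for d in ctrl.pinpoint("plunger_top",n)])
print(tri(uv["top"],uv["side"]))
o=ctrl.get_obs();print(o["ee_pos"],o["width"],o["ft_force"])
```

```text
top [237.9 173.7]
[238.  173.7] [235 171   7   7  40]
[605.2  18.5 103. ] [([236.7, 172.9], 0.61)]
side [230.8 203.8]
[229.7 204.7] [226 200   9  10  71]
[607.5  22.5 103. ] [([229.7, 203.6], 0.59)]
(array([607.1,  18.6,  99.2]), np.float64(1.8209617626728358))
[ 500.4 -135.7  166.3] 39.36938244476808 [-0.6  0.5  0.2]
```

apply_moves --targets '[{"tx": 0.025,"ty": 0.038,"tz": 0,"spin": 0},{"tx": 0.05,"ty": 0.075,"tz": 0,"spin": 0},{"tx": 0.075,"ty": 0.112,"tz": 0,"spin": 0},{"tx": 0.105,"ty": 0.155,"tz": 0,"spin": 0},{"tx": 0.105,"ty": 0.155,"tz": -0.01,"spin": 0},{"tx": 0.105,"ty": 0.155,"tz": -0.03,"spin": 0},{"tx": 0.105,"ty": 0.155,"tz": -0.045,"spin": 0},{"tx": 0.105,"ty": 0.155,"tz": -0.045,"spin": 0}]' --gripper 1

```text
t: 12.55
ee_pos: [603.3, 18.5, 118.8]
orientation: [-2.109, -2.322, 0.007]
ft_force: [-0.7, 1.1, 1.2]
width: 0.6
grasp_force: 0.0
```

apply_moves --targets '[{"tx": 0,"ty": 0,"tz": -0.006,"spin": 0},{"tx": 0,"ty": 0,"tz": -0.012,"spin": 0},{"tx": 0,"ty": 0,"tz": -0.015,"spin": 0},{"tx": 0,"ty": 0,"tz": -0.018,"spin": 0},{"tx": 0,"ty": 0,"tz": -0.021,"spin": 0},{"tx": 0,"ty": 0,"tz": -0.023,"spin": 0},{"tx": 0,"ty": 0,"tz": -0.024,"spin": 0},{"tx": 0,"ty": 0,"tz": -0.024,"spin": 0}]'

```text
t: 13.35
ee_pos: [606.2, 18.7, 99.3]
orientation: [2.111, 2.326, -0.0]
ft_force: [-3.6, -3.3, 9.9]
width: 0.3
grasp_force: 5.0
```

apply_moves --targets '[{"tx": 0,"ty": 0,"tz": -0.001,"spin": 0},{"tx": 0,"ty": 0,"tz": -0.002,"spin": 0},{"tx": 0,"ty": 0,"tz": -0.002,"spin": 0},{"tx": 0,"ty": 0,"tz": -0.002,"spin": 0},{"tx": 0,"ty": 0,"tz": -0.002,"spin": 0},{"tx": 0,"ty": 0,"tz": -0.002,"spin": 0},{"tx": 0,"ty": 0,"tz": -0.002,"spin": 0},{"tx": 0,"ty": 0,"tz": -0.002,"spin": 0}]'

```text
t: 14.15
ee_pos: [606.3, 18.7, 99.1]
orientation: [2.111, 2.326, 0.0]
ft_force: [-9.8, -2.6, 24.3]
width: 0.0
grasp_force: 12.6
```

The plunger bottomed out at 99 mm with 24 N. Now back to the bar.

apply_moves --targets '[{"tx": 0,"ty": 0,"tz": 0.03,"spin": 0},{"tx": 0,"ty": 0,"tz": 0.07,"spin": 0},{"tx": -0.025,"ty": -0.038,"tz": 0.07,"spin": 0},{"tx": -0.05,"ty": -0.075,"tz": 0.07,"spin": 0},{"tx": -0.075,"ty": -0.112,"tz": 0.07,"spin": 0},{"tx": -0.105,"ty": -0.155,"tz": 0.07,"spin": 0},{"tx": -0.105,"ty": -0.155,"tz": 0.07,"spin": 0},{"tx": -0.105,"ty": -0.155,"tz": 0.07,"spin": 0}]' --gripper 0.1

```text
t: 14.95
ee_pos: [501.1, -136.8, 166.6]
orientation: [2.114, 2.323, 0.001]
ft_force: [0.5, 0.4, -0.6]
width: 39.2
grasp_force: 0.0
```

apply_moves --targets '[{"tx": 0,"ty": 0,"tz": -0.02,"spin": 0},{"tx": 0,"ty": 0,"tz": -0.05,"spin": 0},{"tx": 0,"ty": 0,"tz": -0.08,"spin": 0},{"tx": 0,"ty": 0,"tz": -0.099,"spin": 0},{"tx": 0,"ty": 0,"tz": -0.099,"spin": 0},{"tx": 0,"ty": 0,"tz": -0.099,"spin": 0},{"tx": 0,"ty": 0,"tz": -0.099,"spin": 0},{"tx": 0,"ty": 0,"tz": -0.099,"spin": 0}]'

```text
t: 15.75
ee_pos: [502.3, -136.0, 68.6]
orientation: [2.11, 2.325, 0.002]
ft_force: [0.1, 0.4, -0.2]
width: 39.6
grasp_force: 0.0
```

apply_moves --targets '[{"tx": 0,"ty": 0,"tz": 0,"spin": 0},{"tx": 0,"ty": 0,"tz": 0,"spin": 0},{"tx": 0,"ty": 0,"tz": 0,"spin": 0},{"tx": 0,"ty": 0,"tz": 0,"spin": 0},{"tx": 0,"ty": 0,"tz": 0,"spin": 0},{"tx": 0,"ty": 0,"tz": 0,"spin": 0},{"tx": 0,"ty": 0,"tz": 0,"spin": 0},{"tx": 0,"ty": 0,"tz": 0,"spin": 0}]' --gripper 1

```text
t: 16.55
ee_pos: [499.7, -136.2, 67.3]
orientation: [-2.11, -2.324, 0.003]
ft_force: [-5.4, -1.9, 4.0]
width: 11.2
grasp_force: 29.8
```

apply_moves --targets '[{"tx": -0.001,"ty": 0,"tz": 0.012,"spin": 0},{"tx": -0.001,"ty": 0,"tz": 0.025,"spin": 0},{"tx": 0.001,"ty": 0,"tz": 0.037,"spin": 0},{"tx": 0.003,"ty": 0,"tz": 0.049,"spin": 0},{"tx": 0.006,"ty": 0.001,"tz": 0.061,"spin": 0},{"tx": 0.009,"ty": 0.001,"tz": 0.073,"spin": 0},{"tx": 0.013,"ty": 0.001,"tz": 0.085,"spin": 0},{"tx": 0.018,"ty": 0.002,"tz": 0.097,"spin": 0}]'

```text
t: 17.35
ee_pos: [522.9, -134.7, 166.8]
orientation: [2.107, 2.321, 0.006]
ft_force: [13.6, -3.9, -7.9]
width: 11.1
grasp_force: 29.9
```

apply_moves --targets '[{"tx": 0.008,"ty": 0,"tz": 0.011,"spin": 0},{"tx": 0.014,"ty": 0.001,"tz": 0.022,"spin": 0},{"tx": 0.02,"ty": 0.002,"tz": 0.033,"spin": 0},{"tx": 0.027,"ty": 0.002,"tz": 0.043,"spin": 0},{"tx": 0.034,"ty": 0.003,"tz": 0.053,"spin": 0},{"tx": 0.042,"ty": 0.004,"tz": 0.063,"spin": 0},{"tx": 0.05,"ty": 0.004,"tz": 0.072,"spin": 0},{"tx": 0.055,"ty": 0.005,"tz": 0.078,"spin": 0}]'

```text
t: 18.15
ee_pos: [577.9, -131.0, 243.1]
orientation: [2.106, 2.32, 0.004]
ft_force: [20.4, -12.9, -23.2]
width: 11.4
grasp_force: 29.9
```

apply_moves --targets '[{"tx": 0,"ty": 0,"tz": 0,"spin": 0},{"tx": 0,"ty": 0,"tz": 0,"spin": 0},{"tx": 0,"ty": 0,"tz": 0,"spin": 0},{"tx": 0,"ty": 0,"tz": 0,"spin": 0},{"tx": 0,"ty": 0,"tz": 0,"spin": 0},{"tx": 0,"ty": 0,"tz": 0,"spin": 0},{"tx": 0,"ty": 0,"tz": 0,"spin": 0},{"tx": 0,"ty": 0,"tz": 0,"spin": 0}]'

```text
t: 18.95
ee_pos: [576.9, -131.1, 242.0]
orientation: [2.107, 2.321, 0.002]
ft_force: [18.2, -11.0, -18.7]
width: 11.3
grasp_force: 29.9
```

Run:
```python
from fit import *
a,b=[np.ascontiguousarray(ctrl.get_image(n)[...,::-1]) for n in("top","side")]
print(fit(a,b,(162,217),(284,290))[0])
o=ctrl.get_obs();print(o["ee_pos"],o["ft_force"],o["grasp_force"],o["width"],o["t"])
cv2.imwrite("pics/v4.png",np.hstack([cv2.resize(a[100:290,120:400],(400,271)),cv2.resize(b[100:340,150:400],(400,384))[:271]]))
```

```text
(array([ 4.70332e+02,  2.59891e+02, -8.46000e-01, -2.00000e-02]), np.float64(10.75))
[ 576.91798605 -131.16027954  242.03258367] [ 16.98537791 -11.83802024 -19.62127308] 29.878653287887573 11.064035300961104 19.05
```

View pics/v4.png

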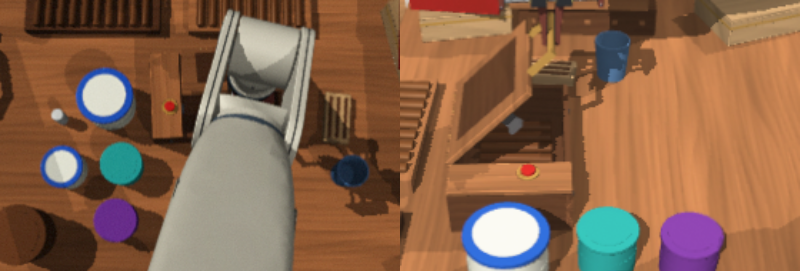

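The lid is at about 0.78 rad with the bar gripped (side crop (545,65)), and the tub, cup, tube and mould are undisturbed. I ease the residual pull slightly, then hand in.

apply_moves --targets '[{"tx": 0.001,"ty": -0.001,"tz": -0.001,"spin": 0},{"tx": 0.002,"ty": -0.001,"tz": -0.002,"spin": 0},{"tx": 0.002,"ty": -0.001,"tz": -0.002,"spin": 0},{"tx": 0.002,"ty": -0.001,"tz": -0.002,"spin": 0},{"tx": 0.002,"ty": -0.001,"tz": -0.002,"spin": 0},{"tx": 0.002,"ty": -0.001,"tz": -0.002,"spin": 0},{"tx": 0.002,"ty": -0.001,"tz": -0.002,"spin": 0},{"tx": 0.002,"ty": -0.001,"tz": -0.002,"spin": 0}]'

```text
t: 19.85
ee_pos: [576.0, -131.3, 240.8]
orientation: [2.11, 2.325, -0.003]
ft_force: [2.2, -7.7, -4.8]
width: 11.0
grasp_force: 29.9
```

```bash
python3 -c "
from workcell import ctrl
o=ctrl.get_obs();print(o['ee_pos'],o['ft_force'],o['grasp_force'],o['width'])
if o['grasp_force']>10 and 8<o['width']<14: print(ctrl.close_job())"
```

```text
[ 575.95846942 -131.30401041  240.75235354] [ 2.24916731 -7.74034556 -4.82826451] 29.85157012939453 11.041097110161001
the job is handed in; nothing more can be done
None
```

The job is handed in at about 20 s, result not reported: tub lid pressed level, chest lid tugged and found caught, plunger pushed fully down, and the lid held by its bar at about 0.78 rad with the tub and bystanders left where they stood.

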